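Hang the colour chart and lock it

ROBOT

A 6-joint arm with a two-finger parallel gripper is mounted at the origin on the work surface. World frame = base frame: x ahead of the robot, y to its left, z up, the work surface at z = 0. Lengths are in m, angles in degrees, forces in N, time in s.
With the tool pointing down it reaches from about 0.35 to 0.725 m from the base axis. Payload 4.3 kg.
Tool frame: the origin (TCP) lies midway between the tips of the shut fingers; the grasp point (between the pads) lies 19 mm behind it (env.tcp_to_grasp is the distance from the TCP to the grasp point, in m); z points along the fingers, y is the line along which they close (so a half turn about z gives the same grasp; the last joint's range is limited). The gripper opens to 85 mm and grips with 20 to 120 N. Pads are 22 mm wide; open, the fingers measure 114 mm over their backs; the gripper's body (76 mm by 85 mm) begins 54 mm behind the grasp point. The pads swing forward as they close: fully open they stand 13 mm farther back than shut.
Start: joints at [-76.392, 21.618, 4.641, 73.018, 0, 83.68], TCP at [0.196, -0.541, 0.231] pointing down, gripper open.
Joint ranges: [-156.06, 156.06], [-48.1, 94.91], [-58.44, 69.94], [-101.28, 121.22], [-78.64, 73.56], [-180, 180]. Speed limits (degrees/s): [147.25, 147.25, 180, 180, 180, 180].

INTERFACE

Orientations are given as [roll, pitch, yaw] about the fixed x, y, z axes, in that order (R = Rz(yaw) Ry(pitch) Rx(roll)).
In Python, from station import telemetry, imaging, workorder, env gives the robot as it stands.
- The arm moves only by the shell command python3 -m inch 'ROWS'. ROWS is JSON, a list of rows, each a list of 7 numbers: the shift along the tool's x, y, z each as a share of 80 cm, from -1 to 1, then the turn, a rotation vector about the tool's x, y, z each as a share of 90 degrees, from -1 to 1, then the opening, from 0 (shut) to 1 (fully open). A call has exactly 10 rows; each row is the pose to reach, as a shift and turn from the pose commanded when the call began, along the tool's axes at that moment; what a row does not reach only later rows make up. A row lasts 1/8 s, in which the tool goes at most 62.5 mm and 10.7 degrees, less where a joint would pass 70% of its speed; a pose out of reach is approached as far as the arm can. A call with a number of a shift or a turn outside -1 to 1 is refused whole. A call with a gripper value outside its range is refused whole. The fingers move at their own pace and stop on an object; the grip force is fixed at half the most. Time passes only in rows, so rows that repeat a pose let the fingers close, or fill a call up. It gives the time, the measured TCP pose, the force, the opening and the grip force at its end, in the units of the state.
- telemetry.get_obs(): the state, without advancing time (a new reading comes with each control period).
- imaging.capture(name): name is "scene" or "side" or "wrist"; returns the picture (480x640x3 uint8, red, green, blue); there is no depth.
- imaging.calibration(name): a dict with "fx", "fy", "cx", "cy" (pixels), "T" (4x4, takes a point from camera to world coordinates). Camera axes: x right, y up, looking along -z (the intrinsics and any distortion apply to the point x, -y, -z); pixel columns grow to the right and rows downward; lengths in m; the calibration is good to about 2 mm. The wrist camera is an equidistant fisheye: a pixel r from the principal point sees the ray r / f radians off the axis. A picture is of the moment at which its call begins: read the wrist's pose just before it. calibration takes no time and is no camera call; for the wrist camera it gives the pose at the moment of the call.
- workorder.close_job(): hands the job in; it is judged then, once.
Trained networks look in the newest picture that a camera, given by its name, has taken for a name from the list of things; names that differ only in an ending like _2 or _b are one class to them, and where a whole thing is asked for, a point or a joint stands for the part that bears it (a point fixed in the world has none). Each returns a list of dicts, best first, with "score" (0 to 1); they miss things now and then, are a little off and sometimes report something else, mostly with a low value. They report only what shows in the picture. A call takes as long as a camera call. They do not tell look-alikes from the thing itself.
- imaging.find_in(label, camera): "position" ([column, row] in pixels, amid what is visible of it).
The state is a dict: "clock": time; "joint_pos": joint angles; "joint_vel": joint speeds; "tau": joint torques, N m; "tcp_pos": TCP position; "ee_rot": TCP orientation; "ft_force": force on the tool from outside, world axes, zero at the start; "wrist_torque": the same for the moment, N m; "gripper_width": opening from 0.0 (shut) to 1.0 (fully open); "grip_force": force on a finger pad.
Only numpy, scipy, OpenCV 4.12 (cv2) and the standard library are available. Lean on these libraries where they do the work, as an engineer would, in place of code of your own. Each camera call takes 0.05 s, during which the arm holds its last target. There are 200 camera calls.

TASK

Hang the enamel colour plate on the sloped easel: pass its keyhole over the brass screw head, lay it flat on the board and slide it down until the screw sits at the end of the narrow slot. Keep it square so that its lower hole lines up with the hole in the board, then take the orange-handled locking peg from its stand and push it fully home through both holes. Let go of everything and leave the mug, bowl and jar where they stand.

Things in the scene. Friction and masses are not known exactly. Their poses are not given: they have to be found in the camera images.
- easel: Fixed easel on the bench: a light wooden board 240 x 180 mm, 18 mm thick, sloped 30 degrees from level, low edge on the robot's side. Origin: on the bench, 120 mm straight below the centre of the board's face; x points level towards the board's high edge, z up.
- screw (a point): Screw on the easel: point where its axis meets the board's face, 75 mm up the slope from the face's centre. Axes are the board's: x up the slope, y across it (to the left seen from the robot), z out of the face (along the screw). Steel shank 7 mm in diameter, round brass head 16 mm in diameter, 4 mm thick; the head's underside is 8 mm off the face, its top 12 mm.
- board_hole (a point): Centre, on the board's face, of a straight 16 mm hole through the 18 mm board, square to the face, with a thin black rim, 136 mm straight down the slope from the screw. Axes are the board's, as for the screw. The space behind is free.
- plate_grip (a point): Centre of the wooden grip rib on the colour plate, the place to take it. The rib stands up from the plate's front: 56 mm along x, 16 mm wide (y), 40 mm high; this point is half-way up, 25 mm above the plate's underside, 8 mm in -x from the plate's centre. Axes are the plate's: x towards its top edge (keyhole end), y to the left, z out of its front.
- keyhole (a point): Plate: centre of the keyhole's wide round part (25 mm across) at the underside, 50 mm in +x from plate_grip. The narrow slot, 11 mm wide, runs from it in +x. The plate is a white enamelled sheet 180 x 100 mm, 5 mm thick, about 0.35 kg, with coloured patches, lying front up on the bench. All plate points lie on its centre line and have the plate's axes.
- slot_end (a point): Plate: where the screw's axis lies when the shank is at the closed end of the narrow slot, at the underside; 26 mm in +x from keyhole, 76 mm from plate_grip, 22 mm from the top edge. Axes are the plate's.
- plate_hole (a point): Plate: centre of its lower hole, 20 mm across, at the underside; 60 mm in -x from plate_grip, 136 mm from slot_end, so it lies over board_hole when the plate hangs fully home and square.
- peg_grip (a point): Centre of the locking peg's orange handle, a cylinder 30 mm in diameter and 42 mm high, half-way up. z runs along the peg, away from its tip. The handle's flat underside, 21 mm below this point, is the stop. The peg (60 g) starts upright in its stand, handle resting on top, this point 61 mm above the bench.
- peg_tip (a point): End of the peg's steel shaft, on its axis, 56 mm below peg_grip. The shaft is 12 mm in diameter and 35 mm long, its end chamfered. Axis z as for peg_grip.
- stand: Fixed wooden stand of the peg: a block 60 x 60 mm, 40 mm high, with a straight 17 mm hole down its middle; origin under its centre.
- cup: Bystander: blue mug, 72 mm wide, 65 mm high; origin under its centre.
- bowl: Bystander: red bowl, 100 mm wide, 50 mm high; origin under its centre.
- jar: Bystander: amber jar with white lid, 52 mm wide, 70 mm high; origin under its centre.
Mind the look-alikes: they are no part of the job. There is more than one size of the part that bears peg_grip; the job needs the middle-sized.

How it is judged (in metres and radians):
On the way, in this order (a step that is already met when the one before it is completed fails the run):
1. the plate hangs flat and square on the board, the screw at the closed end of the narrow slot (x of slot_end in the frame of screw between -0.004 and 0.004 m and y of slot_end in the frame of screw between -0.004 and 0.004 m and z of slot_end in the frame of screw between -0.003 and 0.0045 m and angle between the z axis of slot_end and the z axis of screw, either way round below 0.06 rad and angle between the x axis of slot_end and the x axis of screw, either way round below 0.06 rad and x of plate_hole in the frame of board_hole between -0.008 and 0.008 m and y of plate_hole in the frame of board_hole between -0.01 and 0.01 m), for 0.2 s.
2. the locking peg is fully home through the plate and the board (z of peg_tip in the frame of board_hole below -0.026 m and x of peg_tip in the frame of board_hole between -0.008 and 0.008 m and y of peg_tip in the frame of board_hole between -0.008 and 0.008 m and angle between the z axis of peg_tip and the z axis of board_hole, either way round below 0.25 rad), for 0.2 s.
At the end, for the whole second after the job is handed in: The plate lies flat and square on the board (4.5 mm, 0.06 rad), the screw within 4 mm of the slot's closed end, the two lower holes in line (8 mm along, 10 mm across); the peg's tip is 26 mm or more below the board's face, within 8 mm of the hole's axis, 0.25 rad of square; both at rest (all of step 1 and all of step 2 and linear speed of each of plate, peg below 0.02 m/s); the robot touches nothing.
It fails at once if the blue mug is shoved more than 40 mm or tipped over (distance of cup from where it was at the start of the episode above 0.04 m or angle between cup's own z axis and vertical above 0.5 rad).
It fails at once if the red bowl is shoved more than 40 mm or tipped over (distance of bowl from where it was at the start of the episode above 0.04 m or angle between bowl's own z axis and vertical above 0.5 rad).
It fails at once if the amber jar is shoved more than 40 mm or tipped over (distance of jar from where it was at the start of the episode above 0.04 m or angle between jar's own z axis and vertical above 0.5 rad).
It also fails if it takes over 64 s, if anything falls off the work surface, if the arm or the gripper's body presses on something with over 40 N, if the wrist force passes 120 N, or if a joint passes its speed limit or range.

## Working session

There is one attempt and no reset: what is moved stays moved. The work goes in short steps, Python scripts to look and compute and a shell command to move; the robot and the scene stay as the last step left them, time stands still between calls to the robot, and variables do not carry over. Pictures are saved under pics/ and viewed, at most 10 in all, crops included, and the job is handed in when it is done.

```bash
mkdir -p pics; ls
cat > h.py <<'E'
import numpy as np, cv2
from scipy.spatial.transform import Rotation as R
from station import telemetry, imaging, workorder, env
def snap(cam,name):
    im=imaging.capture(cam); cv2.imwrite(f'pics/{name}.png',im[:,:,::-1]); return im
def ray(cam,px,c=None):
    c=c or imaging.calibration(cam); T=np.array(c['T'])
    a=(px[0]-c['cx'])/c['fx']; b=(px[1]-c['cy'])/c['fy']
    if cam=='wrist':
        r=np.hypot(a,b); s=np.sin(r)/r if r>1e-9 else 1
        d=np.array([a*s,-b*s,-np.cos(r)])
    else: d=np.array([a,-b,-1.])
    return T[:3,3],T[:3,:3]@d
def atz(cam,px,z,c=None):
    o,d=ray(cam,px,c); return o+d*(z-o[2])/d[2]
def proj(cam,p,c=None):
    c=c or imaging.calibration(cam); T=np.array(c['T']); q=T[:3,:3].T@(np.array(p)-T[:3,3])
    x,y,z=q[0],-q[1],-q[2]
    if cam=='wrist':
        r=np.hypot(x,y); t=np.arctan2(r,z); k=t/r if r>1e-9 else 1/z
        return np.array([c['cx']+c['fx']*x*k,c['cy']+c['fy']*y*k])
    return np.array([c['cx']+c['fx']*x/z,c['cy']+c['fy']*y/z])
def tri(rays):
    A=0;b=0
    for o,d in rays:
        d=d/np.linalg.norm(d);M=np.eye(3)-np.outer(d,d);A=A+M;b=b+M@o
    return np.linalg.solve(A,b)
def rows(pos,rpy):
    """shares for target TCP pos & R/rpy from the current pose"""
    o=telemetry.get_obs(); r0=R.from_euler('xyz',o['ee_rot'],degrees=True)
    r1=rpy if isinstance(rpy,R) else R.from_euler('xyz',rpy,degrees=True)
    return np.round(np.r_[r0.inv().apply(np.array(pos)-o['tcp_pos'])/.8,np.degrees((r0.inv()*r1).as_rotvec())/90],4).tolist()
E
python3 - <<'E'
from h import *
for c in ['scene','side']:
    snap(c,c)
    for n in ['easel','screw','board_hole','plate_grip','keyhole','plate_hole','peg_grip','stand','cup','bowl','jar']:
        print(c,n,[(np.round(f['position']).tolist(),round(f['score'],2)) for f in imaging.find_in(n,c)])
o=telemetry.get_obs();print(o['tcp_pos'],o['ee_rot'],o['clock'])
for c in ['scene','side','wrist']:
    k=imaging.calibration(c);print(c,k['fx'],np.round(k['T'],3).tolist())
E
```

```text
pics
scene easel [([254.0, 341.0], 0.86)]
scene screw [([251.0, 313.0], 0.9)]
scene board_hole [([250.0, 315.0], 0.58)]
scene plate_grip [([425.0, 240.0], 0.57)]
scene keyhole [([425.0, 241.0], 0.72), ([294.0, 232.0], 0.72)]
scene plate_hole [([426.0, 241.0], 0.9)]
scene peg_grip [([274.0, 197.0], 0.8), ([292.0, 234.0], 0.55), ([314.0, 265.0], 0.54)]
scene stand [([292.0, 252.0], 0.84)]
scene cup [([388.0, 176.0], 0.93)]
scene bowl [([138.0, 313.0], 0.6), ([422.0, 240.0], 0.45)]
scene jar [([423.0, 319.0], 0.86)]
side easel [([366.0, 374.0], 0.61)]
side screw [([369.0, 364.0], 0.65)]
side board_hole [([370.0, 367.0], 0.78)]
side plate_grip [([306.0, 203.0], 0.87)]
side keyhole [([303.0, 202.0], 0.76)]
side plate_hole [([304.0, 203.0], 0.56)]
side peg_grip [([252.0, 276.0], 0.95), ([297.0, 285.0], 0.7), ([198.0, 267.0], 0.56)]
side stand [([258.0, 291.0], 0.83), ([304.0, 206.0], 0.69), ([370.0, 368.0], 0.38)]
side cup [([220.0, 180.0], 0.89), ([236.0, 463.0], 0.72), ([306.0, 204.0], 0.16)]
side bowl [([239.0, 461.0], 0.89)]
side jar [([399.0, 255.0], 0.67), ([221.0, 182.0], 0.33)]
[ 0.19599744 -0.54060328  0.23134875] [1.79993440e+02 3.09621001e-04 1.99285292e+01] 1.2
scene 611.8372610703055 [[0.688, -0.457, 0.563, 1.146], [0.725, 0.43, -0.538, -0.594], [0.003, 0.779, 0.627, 0.796], [0.0, 0.0, 0.0, 1.0]]
side 442.1030840648706 [[0.983, 0.126, -0.133, 0.459], [-0.182, 0.734, -0.654, -0.508], [0.016, 0.667, 0.745, 0.695], [0.0, 0.0, 0.0, 1.0]]
wrist 371.64829954431775 [[0.341, 0.892, 0.296, 0.271], [-0.94, 0.323, 0.107, -0.513], [-0.0, -0.315, 0.949, 0.374], [0.0, 0.0, 0.0, 1.0]]
```

View pics/scene.png

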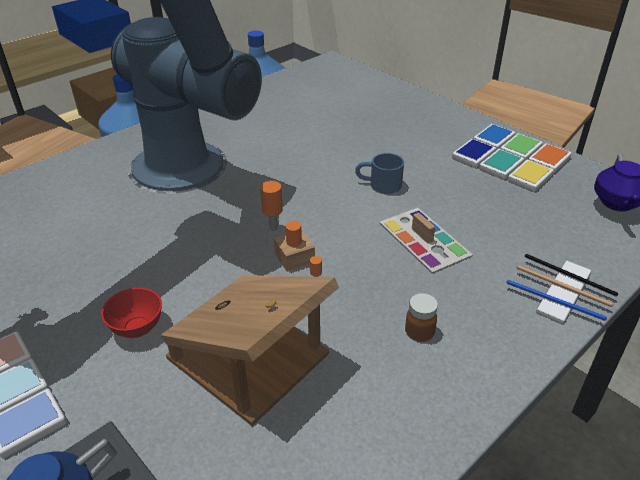

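View pics/side.png

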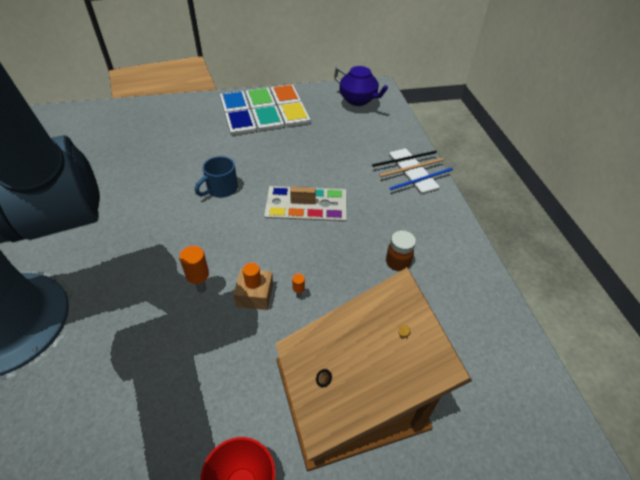

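The scene view shows the screw at about (271,305), the board hole at (223,305) and the plate at (425,240). The stand's peg is at (293,234), with look-alikes at (272,197) and (316,266). The side view shows the screw at (404,331), the hole at (323,378), the plate hole at (277,201), the keyhole at (325,202) and the peg at (251,271).

Run:
```python
from h import *
def t(n,a,b):
    p=tri([ray('scene',a),ray('side',b)]);print(n,p.round(4),(proj('scene',p)-a).round(1),(proj('side',p)-b).round(1));return p
s=t('screwhead',(271,304),(404,330));h=t('hole',(223,305),(323,378))
d=s-h;print(np.linalg.norm(d),np.degrees(np.arctan2(d[2],np.hypot(*d[:2]))),np.degrees(np.arctan2(d[1],d[0])))
t('peg',(293,234),(251,271));t('plategrip top',(424,228),(303,195));t('phole',(406,220),(277,201))
t('stand',(293,252),(254,290));t('jar',(423,319),(400,250));t('cup',(386,173),(220,177));t('bowl',(133,310),(239,461))
for p in [(277,201),(325,202)]: print(atz('side',p,.005))
ims=[cv2.imread('pics/scene.png')[200:280,370:480],cv2.imread('pics/side.png')[175:230,255:360]]
cv2.imwrite('pics/crop.png',np.vstack([cv2.resize(ims[0],(660,480))[:300,:],cv2.resize(ims[1],(660,300))]))
```

```text
screwhead [ 0.6433 -0.2284  0.1659] [ 0.5 -0.6] [0.1 0.8]
hole [ 0.5306 -0.2414  0.0881] [ 0.3 -0.3] [0.  0.4]
0.13760834327469998 34.438069993631146 6.580710684421415
peg [ 0.4455 -0.0173  0.0644] [ 1.7 -2.4] [0.4 3.1]
plategrip top [0.5774 0.2135 0.0248] [ 0.3 -0.5] [0.1 0.5]
phole [0.5196 0.2266 0.0045] [ 0.1 -0.1] [0.  0.1]
stand [ 0.4459 -0.0222  0.0185] [ 0.7 -0.9] [0.1 1.2]
jar [0.739  0.0158 0.0306] [ 0.7 -1. ] [0.2 1.1]
cup [0.3991 0.2939 0.035 ] [ 0.2 -0.4] [0.1 0.4]
bowl [ 0.4003 -0.3287  0.0484] [ 4.8 -3.7] [0.3 8. ]
[0.51958439 0.22654893 0.005     ]
[0.6263345  0.20521589 0.005     ]
```

View pics/crop.png

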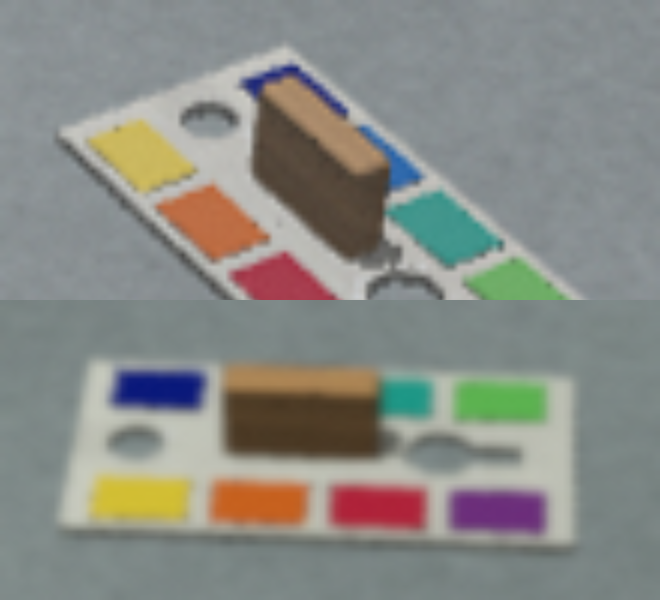

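The crop shows the plate hole at side pixel (276.5,201) and the keyhole at (325.5,203), with the slot pointing to +x world. The plate yaw is about -11°. Next I'll fit the easel, then approach.

```bash
cat >> h.py <<'E'
def board(x,y,yaw):  # face frame centred: returns fn local->world
    Q=R.from_euler('xyz',[0,-30,yaw],degrees=True)
    return lambda p: np.array([x,y,.12])+Q.apply(p)
E
python3 - <<'E'
from h import *
from scipy.optimize import least_squares
obs=[('scene',(75,0,12),(271,303)),('scene',(-61,0,0),(223,305)),('side',(75,0,12),(404,330)),('side',(-61,0,0),(323,378)),
('side',(120,90,0),(408,270)),('side',(120,-90,0),(469,379)),('side',(-120,90,0),(277,346)),('scene',(-120,-90,0),(164,335)),('scene',(120,-90,0),(247,356)),('scene',(120,90,0),(338,282))]
f=lambda v:np.concatenate([proj(c,board(*v)(np.array(l)/1e3))-p for c,l,p in obs])
r=least_squares(f,[.59,-.235,6.6],loss='soft_l1',x_scale=[.01,.01,1]);print(r.x,f(r.x).reshape(-1,2).round(1).tolist())
b=board(*r.x);print('screw',b([.075,0,0]),'hole',b([-.061,0,0]))
g=atz('side',(276.5,201),.004);k=atz('side',(325.5,203),.004);print(g,k)
d=(k-g);yaw=np.degrees(np.arctan2(d[1],d[0]));print(yaw,np.linalg.norm(d),g+d*60/110)
print(rows([.39,-.16,.23],[180,0,95]))
E
```

```text
[ 0.58516328 -0.23621469  6.45807183] [[-0.0, -0.0], [0.6, 0.0], [0.9, 0.8], [1.6, 0.2], [0.4, -2.3], [2.0, -0.3], [-0.9, -2.8], [-2.9, -0.6], [-0.4, -5.1], [-2.4, -4.3]]
screw [ 0.64970303 -0.22890915  0.1575    ] hole [ 0.53267095 -0.24215653  0.0895    ]
[0.51855403 0.22780123 0.004     ] [0.62704406 0.20283453 0.004     ]
-12.959782938825256 0.11132575385073276 [0.57773041 0.21418303 0.004     ]
[0.3901, -0.3646, 0.0016, 0.0001, 0.0001, -0.8341]
```

```bash
python3 -m inch '[[0.39,-0.365,0,0,0,-0.834,1],[0.39,-0.365,0,0,0,-0.834,1],[0.39,-0.365,0,0,0,-0.834,1],[0.39,-0.365,0,0,0,-0.834,1],[0.39,-0.365,0,0,0,-0.834,1],[0.39,-0.365,0,0,0,-0.834,1],[0.39,-0.365,0,0,0,-0.834,1],[0.39,-0.365,0,0,0,-0.834,1],[0.39,-0.365,0,0,0,-0.834,1],[0.39,-0.365,0,0,0,-0.834,1]]'; python3 -c "
from h import *
print(rows([.577,.214,.18],[180,0,168]))"
```

```text
clock: 2.45
tcp_pos: [0.3894, -0.1609, 0.2313]
ee_rot: [-180.0, 0.0, 94.8]
ft_force: [0.4, -0.1, -0.4]
gripper_width: 0.997
grip_force: 0.0
[0.4473, 0.2731, 0.0639, -0.0002, 0.0002, -0.8131]
```

```bash
python3 -m inch '[[0.447,0.273,0.064,0,0,-0.813,1],[0.447,0.273,0.064,0,0,-0.813,1],[0.447,0.273,0.064,0,0,-0.813,1],[0.447,0.273,0.064,0,0,-0.813,1],[0.447,0.273,0.064,0,0,-0.813,1],[0.447,0.273,0.064,0,0,-0.813,1],[0.447,0.273,0.064,0,0,-0.813,1],[0.447,0.273,0.064,0,0,-0.813,1],[0.447,0.273,0.064,0,0,-0.813,1],[0.447,0.273,0.064,0,0,-0.813,1]]'; python3 -c "
from h import *
snap('wrist','w1')
o=telemetry.get_obs();print(o['joint_pos'])
for p in [(.5186,.2278,.004),(.627,.203,.004),(.5777,.2142,.045)]: print(proj('wrist',p))
for n in ['plate_grip','keyhole','plate_hole']: print(n,imaging.find_in(n,'wrist'))"
```

```text
clock: 3.7
tcp_pos: [0.5762, 0.2136, 0.1804]
ee_rot: [-180.0, 0.0, 168.0]
ft_force: [-0.2, -0.4, -0.2]
gripper_width: 1.0
grip_force: 0.0
[ 1.44508711e+01  2.72237661e+01  5.70249818e+00  6.84663114e+01
 -1.47938661e-02  2.64577211e+01]
[316.71581677 146.07218641]
[314.71599088 267.38595386]
[315.62237887 227.76490085]
plate_grip [{'position': [317.8, 209.0], 'score': 0.95}]
keyhole [{'position': [315.5, 210.9], 'score': 0.97}]
plate_hole [{'position': [315.8, 211.5], 'score': 0.9}]
```

View pics/w1.png

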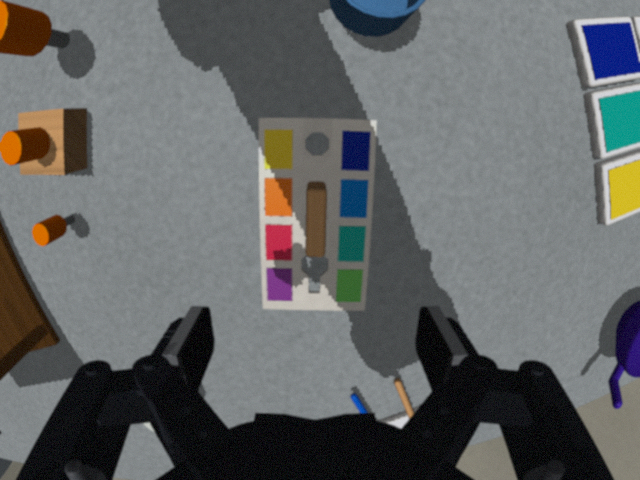

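The plate's hole is at (317,143.5), the keyhole at (314,265.5), and the rib is centred on column 316.

```bash
python3 -c "
from h import *
g=atz('wrist',(317,143.5),.003);k=atz('wrist',(314.3,265.5),.003);d=k-g
print(g,k,np.linalg.norm(d),np.degrees(np.arctan2(d[1],d[0])),g+d*60/110)
im=cv2.imread('pics/w1.png')[110:320,240:400];cv2.imwrite('pics/c2.png',cv2.resize(im,(457,600),interpolation=2))
p=(g+d*60/110+[.5777,.2142,.004])/2
print(p,rows([p[0],p[1],.012],[180,0,167.2]))"
```

```text
[0.51656931 0.22921347 0.003     ] [0.62552756 0.20379236 0.003     ] 0.11188445473676505 -13.132782557523344 [0.57600108 0.21534741 0.003     ]
[0.57685054 0.21477371 0.0035    ] [-0.0006, 0.0004, 0.2107, 0.0001, 0.0003, 0.0097]
```

View pics/c2.png

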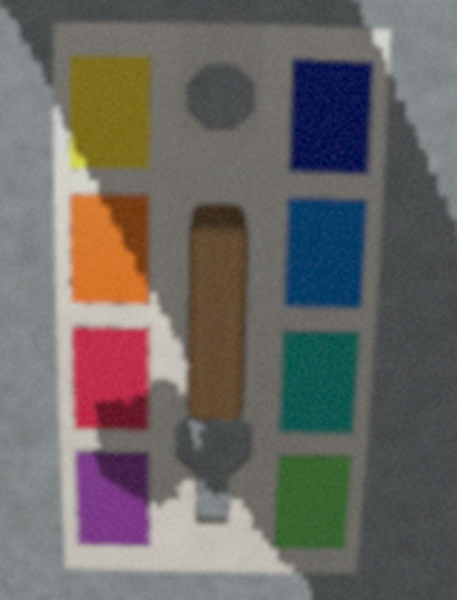

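```bash
python3 -m inch '[[0,0,0.07,0,0,0.01,1],[0,0,0.13,0,0,0.01,1],[0,0,0.18,0,0,0.01,1],[-0.0006,0.0004,0.2107,0,0,0.01,1],[-0.0006,0.0004,0.2107,0,0,0.01,1],[-0.0006,0.0004,0.2107,0,0,0.01,0],[-0.0006,0.0004,0.2107,0,0,0.01,0],[-0.0006,0.0004,0.2107,0,0,0.01,0],[-0.0006,0.0004,0.2107,0,0,0.01,0],[-0.0006,0.0004,0.2107,0,0,0.01,0]]'
```

```text
clock: 5.15
tcp_pos: [0.5775, 0.2155, 0.0124]
ee_rot: [-180.0, 0.1, 167.2]
ft_force: [-0.1, -2.5, 5.2]
gripper_width: 0.178
grip_force: 60.4
```

```bash
python3 -m inch '[[0,0,-0.02,0,0,0,0],[0,0,-0.08,0,0,0,0],[0,0,-0.15,0,0,0,0],[0,0,-0.22,0,0,0,0],[0,0,-0.28,0,0,0,0],[0,0,-0.32,0,0,0,0],[0,0,-0.34,0,0,0,0],[0,0,-0.34,0,0,0,0],[0,0,-0.34,0,0,0,0],[0,0,-0.34,0,0,0,0]]'
cat >> h.py <<'E'
BOARD=[0.58516,-0.23621,6.46]
GX,GZ=0.0,.0124   # plate_grip x ahead of TCP (plate x); underside beyond TCP along tool z
def platepose(kx,kz,B=BOARD,ref=.050,y=0.,tw=0.,tilt=0.):
    """TCP pose with plate point (ref from plate_grip) at board coords (kx from centre,y,kz underside)"""
    Q=R.from_euler('xyz',[0,-30-tilt,B[2]],degrees=True)*R.from_euler('z',tw,degrees=True)
    p=board(*B)(np.array([kx,y,kz]))+Q.apply([-ref-GX,0,GZ])
    return p,Q*R.from_euler('y',180,degrees=True)
E
python3 - <<'E'
from h import *
snap('wrist','w2');o=telemetry.get_obs()
print(o['tcp_pos'],o['ee_rot'],o['gripper_width'],o['joint_pos'])
r=R.from_euler('xyz',o['ee_rot'],degrees=True)
for n,x in [('hole',-.06),('key',.05),('end',.076),('top',.098),('bot',-.082)]:
    for y in ((0,) if n in('hole','key','end') else (.05,-.05)): print(n,y,proj('wrist',o['tcp_pos']+r.apply([-x,y,GZ-.005])))
p,q=platepose(.075,.06);print(p,q.as_euler('xyz',degrees=True),rows(p,q))
E
```

```text
clock: 6.4
tcp_pos: [0.576, 0.2155, 0.282]
ee_rot: [-179.9, -0.2, 167.3]
ft_force: [-0.1, 0.7, -4.2]
gripper_width: 0.177
grip_force: 59.3
[0.57611474 0.21553572 0.28217478] [-1.79930666e+02 -1.30052183e-01  1.67256539e+02] 0.17667363792740254 [ 1.46060845e+01  2.66817912e+01  1.98234449e+01  8.32890219e+01
 -1.83559197e-03  2.73494690e+01]
hole 0 [314.80866309 172.82212195]
key 0 [314.77659997 387.61158543]
end 0 [314.76504066 421.13603191]
top 0.05 [397.18853547 442.10493707]
top -0.05 [232.31013479 442.12944483]
bot 0.05 [436.2822952  122.93275845]
bot -0.05 [193.28808292 122.93598821]
[ 0.57070301 -0.23784694  0.19520024] [-180.     30.   -173.54] [-0.1187, -0.5541, 0.1091, -0.0564, -0.3317, -0.2083]
```

View pics/w2.png

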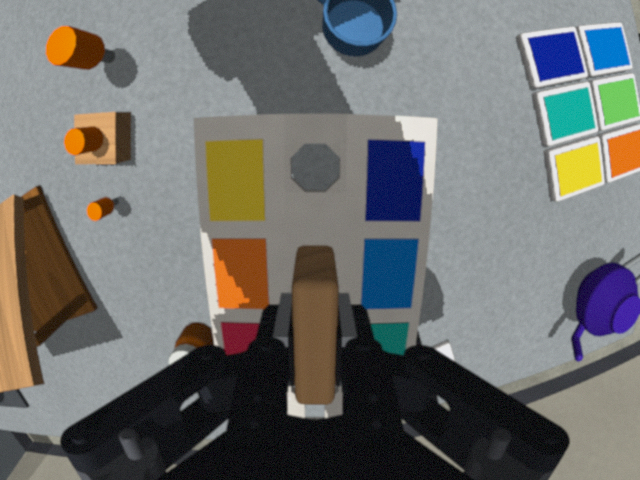

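The plate is held square. Its hole is seen at (315,167.5) against a predicted (315,173), so the plate sits about 1.5–2 mm further down along the rib.

```bash
sed -i 's/^GX,GZ=0.0/GX,GZ=-0.0015/' h.py
python3 - <<'E'
from h import *
p,q=platepose(.075,.12);print(p,rows(p,q))
E
```

```text
[ 0.54218428 -0.24107607  0.24791176] [-0.0846, -0.566, 0.0433, -0.0564, -0.3317, -0.2083]
```

```bash
python3 -m inch '[[-0.01,-0.05,0,0,0,0,0],[-0.02,-0.12,0,-0.01,-0.05,-0.03,0],[-0.03,-0.19,0.005,-0.02,-0.1,-0.06,0],[-0.04,-0.26,0.01,-0.03,-0.15,-0.09,0],[-0.05,-0.33,0.015,-0.035,-0.2,-0.12,0],[-0.06,-0.4,0.02,-0.04,-0.25,-0.15,0],[-0.07,-0.47,0.03,-0.05,-0.29,-0.18,0],[-0.08,-0.53,0.04,-0.0564,-0.3317,-0.2083,0],[-0.0846,-0.566,0.0433,-0.0564,-0.3317,-0.2083,0],[-0.0846,-0.566,0.0433,-0.0564,-0.3317,-0.2083,0]]'
python3 - <<'E'
from h import *
p,q=platepose(.075,.04);print(p,rows(p,q))
E
```

```text
clock: 7.7
tcp_pos: [0.5414, -0.2429, 0.2473]
ee_rot: [179.9, 30.0, -173.8]
ft_force: [-0.6, 0.5, -3.9]
gripper_width: 0.179
grip_force: 60.0
[ 0.58193031 -0.23657569  0.17862973] [-0.0015, 0.0022, 0.1, -0.0005, -0.0002, -0.0029]
```

```bash
python3 -m inch '[[0,0.001,0.03,0,0,-0.002,0],[-0.001,0.002,0.06,0,0,-0.002,0],[-0.001,0.002,0.08,0,0,-0.002,0],[-0.0015,0.002,0.1,0,0,-0.003,0],[-0.0015,0.002,0.1,0,0,-0.003,0],[-0.0015,0.002,0.1,0,0,-0.003,0],[-0.0015,0.002,0.1,0,0,-0.003,0],[-0.0015,0.002,0.1,0,0,-0.003,0],[-0.0015,0.002,0.1,0,0,-0.003,0],[-0.0015,0.002,0.1,0,0,-0.003,0]]'
python3 - <<'E'
from h import *
s=snap('scene','s3');d=snap('side','d3')
o=telemetry.get_obs();r=R.from_euler('xyz',o['ee_rot'],degrees=True);print(o['tcp_pos'],o['ee_rot'])
for c in('scene','side'):
    print(c,[proj(c,o['tcp_pos']+r.apply([-x+GX*-1,0,GZ-.005])).round(1).tolist() for x in(-.06,.05,.076)],proj(c,board(*BOARD)([.075,0,.012])).round(1))
im=np.hstack([cv2.resize(s[240:390,150:350],(400,300),interpolation=2),cv2.resize(d[240:390,270:470],(400,300),interpolation=2)])
im=np.hstack([cv2.resize(s[245:335,190:310],(400,300),interpolation=2),cv2.resize(d[275:395,310:470],(400,300),interpolation=2)])
cv2.imwrite('pics/c3.png',im[:,:,::-1])
E
```

```text
clock: 8.95
tcp_pos: [0.5837, -0.2347, 0.1804]
ee_rot: [-179.9, 30.1, -173.2]
ft_force: [0.0, 1.7, -4.8]
gripper_width: 0.178
grip_force: 59.8
[ 0.58367937 -0.23468608  0.18035169] [-179.86827157   30.14378135 -173.24948832]
scene [[221.5, 280.7], [263.3, 282.2], [274.3, 282.6]] [271. 303.]
side [[327.0, 359.7], [398.0, 320.4], [415.5, 310.6]] [404.9 330.8]
```

View pics/c3.png

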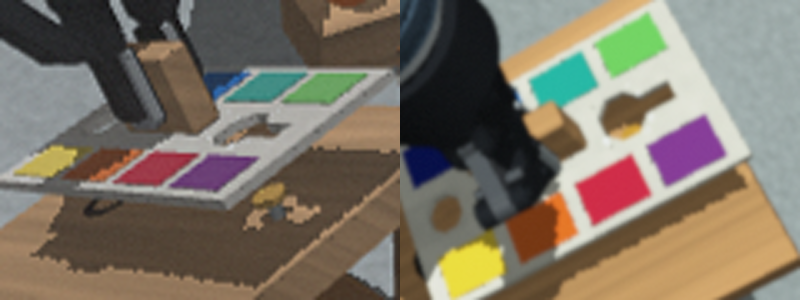

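In the side view the keyhole is at (399,321) against a predicted (398,320), and the screw head shows through it. The alignment is good, so I descend.

```bash
sed -i 's/^GX,GZ=-0.0015/GX,GZ=-0.0005/' h.py
python3 - <<'E'
from h import *
for i in range(3):
    p,q=platepose(.075,.003);print(rows(p,q)); imaging.capture('side')
E
```

```text
[0.0046, -0.0021, 0.0469, 0.0002, 0.0016, 0.0028]
[0.0045, -0.0021, 0.0468, 0.0002, 0.0016, 0.0028]
[0.0045, -0.0021, 0.0468, 0.0002, 0.0016, 0.0028]
```

```bash
python3 -m inch '[[0.0045,-0.002,0,0,0.0016,0.003,0],[0.0045,-0.002,0.005,0,0.0016,0.003,0],[0.0045,-0.002,0.01,0,0.0016,0.003,0],[0.0045,-0.002,0.015,0,0.0016,0.003,0],[0.0045,-0.002,0.021,0,0.0016,0.003,0],[0.0045,-0.002,0.027,0,0.0016,0.003,0],[0.0045,-0.002,0.033,0,0.0016,0.003,0],[0.0045,-0.002,0.038,0,0.0016,0.003,0],[0.0045,-0.002,0.043,0,0.0016,0.003,0],[0.0045,-0.002,0.0465,0,0.0016,0.003,0]]'
python3 - <<'E'
from h import *
p,q=platepose(.075,.003);print(rows(p,q))
imaging.capture('side');p,q=platepose(.075,.0);print(rows(p,q),telemetry.get_obs()['ft_force'])
E
```

```text
clock: 10.45
tcp_pos: [0.5995, -0.2344, 0.1461]
ee_rot: [180.0, 30.0, -173.6]
ft_force: [-0.1, 0.8, -4.1]
gripper_width: 0.18
grip_force: 60.0
[0.0001, -0.0002, -0.0, 0.0002, -0.0, -0.0001]
[-0.0002, -0.0003, 0.0035, 0.0004, -0.0002, -0.0002] [-0.23867382  0.49761724 -3.89503487]
```

```bash
python3 -m inch '[[0,0,0.001,0,0,0,0],[0,0,0.002,0,0,0,0],[0,0,0.003,0,0,0,0],[0,0,0.0035,0,0,0,0],[0,0,0.004,0,0,0,0],[0,0,0.0045,0,0,0,0],[0,0,0.0045,0,0,0,0],[0,0,0.0045,0,0,0,0],[0,0,0.0045,0,0,0,0],[0,0,0.0045,0,0,0,0]]'
python3 - <<'E'
from h import *
p,q=platepose(.075,.0);print(rows(p,q))
d=imaging.capture('side');s=imaging.capture('scene')
im=np.hstack([cv2.resize(s[245:335,190:310],(400,300),interpolation=2),cv2.resize(d[275:395,310:470],(400,300),interpolation=2)])
cv2.imwrite('pics/c4.png',im[:,:,::-1])
E
```

```text
clock: 11.75
tcp_pos: [0.6007, -0.2345, 0.1443]
ee_rot: [180.0, 30.0, -173.6]
ft_force: [-9.5, -0.0, 6.3]
gripper_width: 0.179
grip_force: 62.0
[0.0002, 0.0, 0.0011, -0.0002, 0.0002, -0.0005]
```

View pics/c4.png

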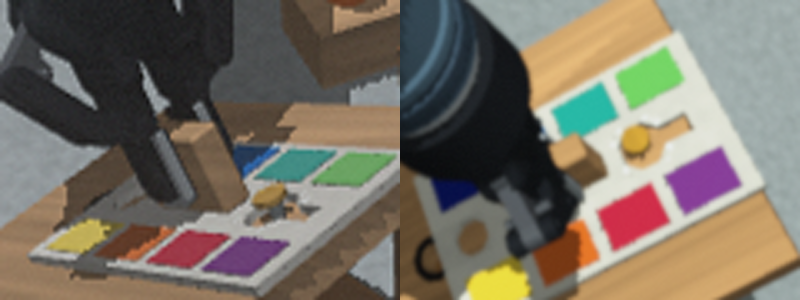

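The head stands proud through the keyhole, at side crop (635,140), and the plate is on the board with about 10 N of contact. Now I slide it down the slope.

```bash
python3 -m inch '[[0.003,0,-0.0006,0,0,0,0],[0.007,0,-0.0006,0,0,0,0],[0.011,0,-0.0006,0,0,0,0],[0.015,0,-0.0006,0,0,0,0],[0.019,0,-0.0006,0,0,0,0],[0.023,0,-0.0006,0,0,0,0],[0.027,0,-0.0006,0,0,0,0],[0.03,0,-0.0006,0,0,0,0],[0.0315,0,-0.0006,0,0,0,0],[0.0315,0,-0.0006,0,0,0,0]]'
python3 - <<'E'
from h import *
imaging.capture('side');p,q=platepose(.075,.0,ref=.076);print(rows(p,q),telemetry.get_obs()['ft_force'])
E
```

```text
clock: 13.1
tcp_pos: [0.5806, -0.2367, 0.1327]
ee_rot: [-180.0, 30.2, -173.4]
ft_force: [0.4, 1.2, 7.0]
gripper_width: 0.174
grip_force: 61.4
[0.0036, -0.0, 0.0011, 0.0002, 0.0023, 0.0012] [0.22493902 2.14866106 6.18464988]
```

```bash
python3 -m inch '[[0.0005,0,0,0,0,0,0],[0.001,0,0,0,0,0,0],[0.0015,0,0,0,0,0,0],[0.002,0,0,0,0,0,0],[0.0025,0,0,0,0,0,0],[0.003,0,0,0,0,0,0],[0.0035,0,0,0,0,0,0],[0.004,0,0,0,0,0,0],[0.0045,0,0,0,0,0,0],[0.0045,0,0,0,0,0,0]]'
python3 - <<'E'
from h import *
imaging.capture('side');p,q=platepose(.075,.0,ref=.076);print(rows(p,q),telemetry.get_obs()['ft_force'])
d=imaging.capture('side');s=imaging.capture('scene')
im=np.hstack([cv2.resize(s[245:335,190:310],(400,300),interpolation=2),cv2.resize(d[275:395,310:470],(400,300),interpolation=2)])
cv2.imwrite('pics/c5.png',im[:,:,::-1])
E
```

```text
clock: 14.4
tcp_pos: [0.5778, -0.237, 0.131]
ee_rot: [-179.9, 30.2, -173.4]
ft_force: [1.2, 2.3, 7.0]
gripper_width: 0.175
grip_force: 61.3
[-0.0006, -0.0, 0.0011, 0.0003, 0.0026, 0.0014] [-0.08038661  2.49701823  7.60046435]
```

View pics/c5.png

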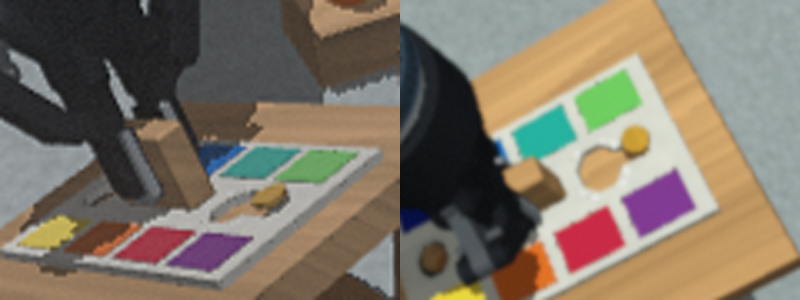

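The screw is near the slot end, but the force shows no stop yet. I'll push a bit further.

```bash
python3 -m inch '[[0.0005,0,0,0,0,0,0],[0.001,0,0,0,0,0,0],[0.0015,0,0,0,0,0,0],[0.002,0,0,0,0,0,0],[0.0025,0,0,0,0,0,0],[0.003,0,0,0,0,0,0],[0.0035,0,0,0,0,0,0],[0.004,0,0,0,0,0,0],[0.004,0,0,0,0,0,0],[0.004,0,0,0,0,0,0]]'
python3 - <<'E'
from h import *
imaging.capture('side');p,q=platepose(.075,.0,ref=.076);print(rows(p,q),telemetry.get_obs()['ft_force'])
E
```

```text
clock: 15.8
tcp_pos: [0.5772, -0.2371, 0.1308]
ee_rot: [-179.9, 30.5, -173.3]
ft_force: [8.5, 3.9, 5.4]
gripper_width: 0.18
grip_force: 60.4
[-0.0013, 0.0, 0.0012, 0.0007, 0.0055, 0.0027] [8.57626321 3.45761392 4.8179392 ]
```

```bash
python3 -m inch '[[-0.002,0,0,0,0,0,0],[-0.002,0,0,0,0,0,1],[-0.002,0,0,0,0,0,1],[-0.002,0,0,0,0,0,1],[-0.002,0,0,0,0,0,1],[-0.002,0,-0.02,0,0,0,1],[-0.002,0,-0.06,0,0,0,1],[-0.002,0,-0.12,0,0,0,1],[-0.002,0,-0.18,0,0,0,1],[-0.002,0,-0.2,0,0,0,1]]'
python3 - <<'E'
from h import *
import time
w=snap('wrist','w6');cw=imaging.calibration('wrist');d=snap('side','d6')
b=board(*BOARD)
for l in [(.075,0,.012),(-.061,0,.005)]: print(proj('wrist',b(l),cw),proj('side',b(l)))
o=telemetry.get_obs();print(o['tcp_pos'],o['ft_force'])
for c in('scene','side'): print(c,proj(c,(.4455,-.02,.082)))
im=np.hstack([cv2.resize(w,(480,360)),cv2.resize(d[300:400,310:430],(320,360),interpolation=2)])
cv2.imwrite('pics/c6.png',im[:,:,::-1])
E
```

```text
clock: 17.1
tcp_pos: [0.4953, -0.2476, 0.2705]
ee_rot: [-179.8, 30.2, -173.5]
ft_force: [-0.2, -0.3, -0.7]
gripper_width: 1.0
grip_force: 0.0
[316.65002222 297.31972543] [404.92351932 330.7732505 ]
[317.02149799 146.9887839 ] [323.01689647 377.40912347]
[ 0.49560054 -0.24759183  0.26954344] [-0.08613691 -1.85697778  0.28215741]
scene [293.27188554 224.92372658]
side [250.6433288 269.1465341]
```

View pics/c6.png

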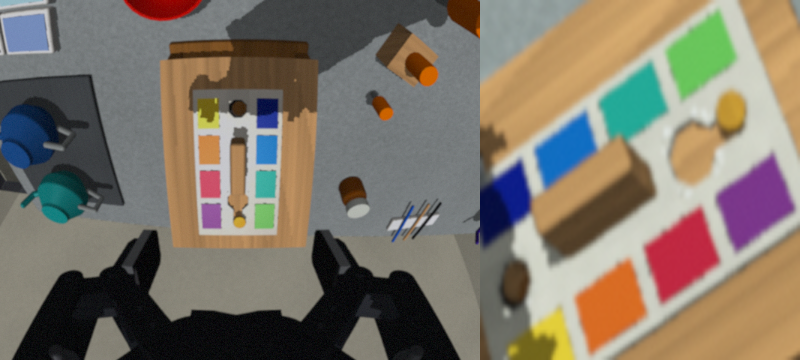

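The plate hangs square, with the board hole dark and concentric in the plate hole at wrist (317,143) and the screw at the slot end. Next is the peg.

Run:
```python
from h import *
def t(n,a,b):
    p=tri([ray('scene',a),ray('side',b)]);print(n,p.round(4))
t('big',(272,197),(194,265));t('small',(316,266),(299,284))
for n in('peg_grip','stand'):
  for f in imaging.find_in(n,'wrist'): print(n,f)
print(rows([.44,-.02,.20],[180,0,-173.5]))
```

```text
big [0.3481 0.0076 0.0813]
small [ 0.5278 -0.0381  0.0434]
peg_grip {'position': [620.4, 18.4], 'score': 0.95}
peg_grip {'position': [508.8, 141.2], 'score': 0.84}
peg_grip {'position': [562.4, 91.1], 'score': 0.63}
peg_grip {'position': [316.3, 209.1], 'score': 0.29}
stand {'position': [533.3, 67.1], 'score': 0.78}
[0.0736, 0.2889, 0.0538, 0.0, 0.3333, -0.0007]
```

```bash
python3 -m inch '[[0.07,0.289,0.054,0,0.333,0,1],[0.0736,0.289,0.054,0,0.333,0,1],[0.0736,0.289,0.054,0,0.333,0,1],[0.0736,0.289,0.054,0,0.333,0,1],[0.0736,0.289,0.054,0,0.333,0,1],[0.0736,0.289,0.054,0,0.333,0,1],[0.0736,0.289,0.054,0,0.333,0,1],[0.0736,0.289,0.054,0,0.333,0,1],[0.0736,0.289,0.054,0,0.333,0,1],[0.0736,0.289,0.054,0,0.333,0,1]]'
python3 - <<'E'
from h import *
w=snap('wrist','w7');s=imaging.capture('scene');d=imaging.capture('side');cs=[imaging.calibration(c) for c in('wrist','scene','side')]
def orange(im,c,p):
    m=cv2.inRange(cv2.cvtColor(im,cv2.COLOR_RGB2HSV),(5,170,60),(18,255,255))
    n,l,st,ce=cv2.connectedComponentsWithStats(m)
    e=proj(c,p); i=1+np.argmin([np.hypot(*(q-e)) for q in ce[1:]]); print(c,e,ce[i],st[i]); return ce[i]
P=(.4455,-.02,.061)
q=[orange(im,c,P) for im,c in((w,'wrist'),(s,'scene'),(d,'side'))]
p=tri([ray('scene',q[1]),ray('side',q[2])]);print(p)
p=tri([ray('scene',q[1]),ray('side',q[2]),ray('wrist',q[0])]);print(p)
cv2.imwrite('pics/c7.png',w[:,:,::-1])
o=telemetry.get_obs();print(o['tcp_pos'],o['ee_rot'])
E
```

```text
clock: 18.55
tcp_pos: [0.4402, -0.0203, 0.2004]
ee_rot: [180.0, 0.1, -173.6]
ft_force: [-0.2, -0.8, -0.1]
gripper_width: 0.998
grip_force: 0.0
wrist [313.39577068 231.22893731] [317.49315961 231.81237785] [ 298  207   40   49 1535]
scene [293.64699667 233.57935781] [293.09174312 225.41284404] [286 221  15  10 109]
side [251.72948485 276.3949799 ] [251.65206186 274.96134021] [242 262  19  27 388]
[ 0.44607818 -0.02474338  0.07892767]
[ 0.44300533 -0.01923599  0.07308761]
[ 0.44009699 -0.01994661  0.20031497] [ 1.79980505e+02  3.79726441e-02 -1.73554956e+02]
```

View pics/c7.png

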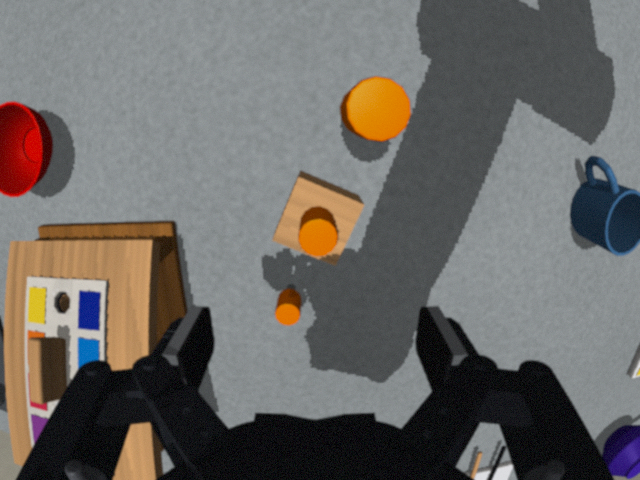

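The peg's top disc is at (318,238) on its stand, with the big one at (377,108) and the small one at (288,313). The scene view was occluded by the arm, so I'll use the wrist and side views.

Run:
```python
from h import *
print(atz('wrist',(318,238),.082),atz('wrist',(318,242),.082),atz('side',(251.6,275),.063),atz('side',(252,269.5),.082))
p=[.4465,-.0215]
print(rows([*p,.046],[180,0,-173.5]))
```

```text
[ 0.44390741 -0.01670667  0.082     ] [ 0.44700801 -0.01634779  0.082     ] [ 0.44559325 -0.01839277  0.063     ] [ 0.44776425 -0.02118591  0.082     ]
[-0.0076, -0.0029, 0.1929, 0.0002, 0.0004, -0.0006]
```

```bash
python3 -m inch '[[-0.007,0.001,0.07,0,0,0,1],[-0.007,0.001,0.13,0,0,0,1],[-0.007,0.001,0.17,0,0,0,1],[-0.007,0.001,0.193,0,0,0,1],[-0.007,0.001,0.193,0,0,0,1],[-0.007,0.001,0.193,0,0,0,0],[-0.007,0.001,0.193,0,0,0,0],[-0.007,0.001,0.193,0,0,0,0],[-0.007,0.001,0.193,0,0,0,0],[-0.007,0.001,0.193,0,0,0,0]]'
```

```text
clock: 19.95
tcp_pos: [0.4464, -0.0185, 0.0469]
ee_rot: [-180.0, 0.1, -173.5]
ft_force: [-0.6, 0.2, 5.4]
gripper_width: 0.335
grip_force: 58.8
```

```bash
python3 -m inch '[[0,0,-0.01,0,0,0,0],[0,0,-0.03,0,0,0,0],[0,0,-0.06,0,0,0,0],[0,0,-0.1,0,0,0,0],[0,0,-0.14,0,0,0,0],[0,0,-0.18,0,0,0,0],[0,0,-0.2,0,0,0,0],[0,0,-0.2,0,0,0,0],[0,0,-0.2,0,0,0,0],[0,0,-0.2,0,0,0,0]]'
python3 - <<'E'
from h import *
w=snap('wrist','w8');d=snap('side','d8');o=telemetry.get_obs();r=R.from_euler('xyz',o['ee_rot'],degrees=True)
print(o['tcp_pos'],o['ee_rot'],o['gripper_width'])
for n,z in(('tip',.041),('stop',.006),('top',-.036)): 
    p=o['tcp_pos']+r.apply([0,0,z]);print(n,proj('wrist',p),proj('side',p),proj('scene',p))
s=imaging.capture('scene')
u,v=proj('side',o['tcp_pos']).astype(int);a,b=proj('scene',o['tcp_pos']).astype(int)
print(u,v,a,b)
im=np.hstack([cv2.resize(w[240:480,160:480],(400,300)),cv2.resize(d[v-50:v+70,u-50:u+30],(200,300)),cv2.resize(s[b-50:b+70,a-40:a+40],(200,300))])
cv2.imwrite('pics/c8.png',im[:,:,::-1])
E
```

```text
clock: 21.2
tcp_pos: [0.4447, -0.0183, 0.2048]
ee_rot: [179.9, -0.1, -173.5]
ft_force: [-0.1, -0.7, -0.1]
gripper_width: 0.335
grip_force: 59.1
[ 0.44487291 -0.01831648  0.20502326] [ 1.79948853e+02 -6.98877207e-02 -1.73544850e+02] 0.33613165106647386
tip [314.1970081  275.21228902] [245.43535617 237.06304683] [292.19609238 188.59521137]
stop [314.15701447 306.24435429] [243.19084073 221.98740214] [291.5053276 172.3058707]
top [314.0878565 362.1755468] [240.26204692 202.31569307] [290.63829945 151.8599571 ]
242 219 291 169
```

View pics/c8.png

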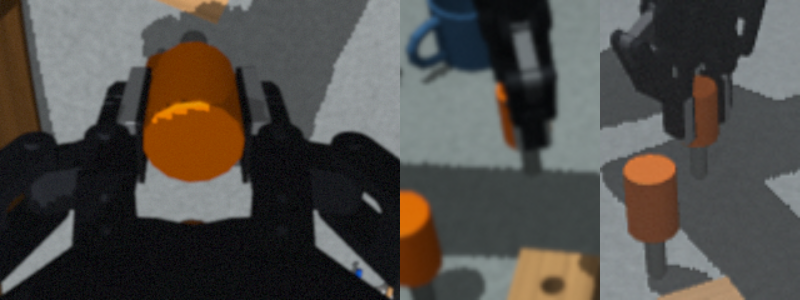

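The peg is upright and centred in the grip. That was more pictures than the limit of 10, so from here on I work by numbers only.

```bash
cat >> h.py <<'E'
def pegpose(s,y,z,B=BOARD):
    Q=R.from_euler('xyz',[0,-30,B[2]],degrees=True)
    return board(*B)(np.array([s,y,z]))+Q.apply([.0007,0,.042]),Q*R.from_euler('y',180,degrees=True)
E
python3 - <<'E'
from h import *
p,q=pegpose(-.0615,0,.10);print(p,q.as_euler('xyz',degrees=True),rows(p,q))
E
```

```text
[ 0.46229078 -0.25012229  0.21257561] [-180.     30.   -173.54] [0.0112, -0.2903, -0.0095, 0.0005, -0.3339, -0.0001]
```

```bash
python3 -m inch '[[0,-0.04,-0.01,0,-0.05,0,0],[0,-0.1,-0.01,0,-0.13,0,0],[0.005,-0.16,-0.01,0,-0.21,0,0],[0.01,-0.22,-0.01,0,-0.29,0,0],[0.011,-0.26,-0.01,0,-0.334,0,0],[0.011,-0.29,-0.0095,0,-0.334,0,0],[0.011,-0.29,-0.0095,0,-0.334,0,0],[0.011,-0.29,-0.0095,0,-0.334,0,0],[0.011,-0.29,-0.0095,0,-0.334,0,0],[0.011,-0.29,-0.0095,0,-0.334,0,0]]'
python3 - <<'E'
from h import *
imaging.capture('side');p,q=pegpose(-.0615,0,.02);print(rows(p,q))
E
```

```text
clock: 22.6
tcp_pos: [0.463, -0.249, 0.2134]
ee_rot: [180.0, 30.1, -173.5]
ft_force: [0.3, -0.5, -0.2]
gripper_width: 0.336
grip_force: 59.3
[0.0016, -0.0011, 0.1004, 0.0005, 0.001, 0.0005]
```

```bash
python3 -m inch '[[0.0016,-0.001,0.02,0,0.001,0,0],[0.0016,-0.001,0.05,0,0.001,0,0],[0.0016,-0.001,0.075,0,0.001,0,0],[0.0016,-0.001,0.09,0,0.001,0,0],[0.0016,-0.001,0.1,0,0.001,0,0],[0.0016,-0.001,0.1,0,0.001,0,0],[0.0016,-0.001,0.1,0,0.001,0,0],[0.0016,-0.001,0.1,0,0.001,0,0],[0.0016,-0.001,0.1,0,0.001,0,0],[0.0016,-0.001,0.1,0,0.001,0,0]]'
python3 - <<'E'
from h import *
snap('side','d9');snap('scene','s9');p,q=pegpose(-.0615,0,.0);print(rows(p,q));print(telemetry.get_obs()['ft_force'])
# rib/tip check by dark-hole & steel-shaft pixel search in the wrist picture
w=snap('wrist','w9');g=cv2.cvtColor(w,cv2.COLOR_RGB2GRAY)
print(proj('wrist',board(*BOARD)([-.061,0,.005])),proj('side',board(*BOARD)([-.061,0,.005])),proj('side',board(*BOARD)([-.0615,0,.02])))
E
```

```text
clock: 23.9
tcp_pos: [0.5017, -0.2464, 0.1437]
ee_rot: [180.0, 30.0, -173.6]
ft_force: [0.2, 0.5, -1.2]
gripper_width: 0.339
grip_force: 59.3
[-0.0003, 0.0009, 0.0256, 0.0001, 0.0, -0.0002]
[-1.44294178  0.18910113 -1.01375861]
[315.43783852 263.43685064] [323.01689647 377.40912347] [317.89626199 375.00303681]
```

```bash
python3 -m inch '[[0,0.0009,0.004,0,0,0,0],[0,0.0009,0.008,0,0,0,0],[0,0.0009,0.012,0,0,0,0],[0,0.0009,0.016,0,0,0,0],[0,0.0009,0.02,0,0,0,0],[0,0.0009,0.024,0,0,0,0],[0,0.0009,0.027,0,0,0,0],[0,0.0009,0.03,0,0,0,0],[0,0.0009,0.032,0,0,0,0],[0,0.0009,0.032,0,0,0,0]]'
python3 - <<'E'
from h import *
imaging.capture('side');p,q=pegpose(-.0615,0,.0);print(rows(p,q));print(telemetry.get_obs()['ft_force'])
E
```

```text
clock: 25.3
tcp_pos: [0.5143, -0.2441, 0.1212]
ee_rot: [180.0, 30.0, -173.6]
ft_force: [-0.6, 0.0, -0.3]
gripper_width: 0.336
grip_force: 59.3
[-0.0003, -0.0001, -0.0065, 0.0002, -0.0, -0.0001]
[ 0.15249868 -0.30453125 -0.10915845]
```

The tip is in the board hole with no contact. Now I push it home.

```bash
python3 -m inch '[[0,0,0.005,0,0,0,0],[0,0,0.01,0,0,0,0],[0,0,0.015,0,0,0,0],[0,0,0.019,0,0,0,0],[0,0,0.023,0,0,0,0],[0,0,0.026,0,0,0,0],[0,0,0.029,0,0,0,0],[0,0,0.031,0,0,0,0],[0,0,0.0325,0,0,0,0],[0,0,0.0325,0,0,0,0]]'
python3 - <<'E'
from h import *
imaging.capture('side');p,q=pegpose(-.0615,0,-.03);print(rows(p,q));print(telemetry.get_obs()['ft_force'])
E
```

```text
clock: 26.6
tcp_pos: [0.5265, -0.2429, 0.1004]
ee_rot: [180.0, 30.0, -173.6]
ft_force: [-18.0, 2.7, 19.8]
gripper_width: 0.335
grip_force: 62.2
[-0.0002, -0.0, 0.0006, -0.0003, 0.0001, -0.0007]
[-17.21096171   1.0197278   20.77174518]
```

It is seated: 26 N along the normal at the expected depth. Release and retreat.

```bash
python3 -m inch '[[0,0,-0.001,0,0,0,0],[0,0,-0.001,0,0,0,1],[0,0,-0.001,0,0,0,1],[0,0,-0.001,0,0,0,1],[0,0,-0.001,0,0,0,1],[0,0,-0.02,0,0,0,1],[0,0,-0.06,0,0,0,1],[0,0,-0.12,0,0,0,1],[0,0,-0.18,0,0,0,1],[0,0,-0.2,0,0,0,1]]'
python3 - <<'E'
from h import *
w=snap('wrist','w10');c=imaging.calibration('wrist');d=snap('side','d10');s=snap('scene','s10');b=board(*BOARD)
def comp(im,cam,lo,hi,l,cc=None):
    m=cv2.inRange(cv2.cvtColor(im,cv2.COLOR_RGB2HSV),lo,hi);n,_,st,ce=cv2.connectedComponentsWithStats(m)
    e=proj(cam,b(l),cc);k=[i for i in range(1,n) if st[i][4]>15];k=sorted(k,key=lambda i:np.hypot(*(ce[i]-e)))[:2]
    print(cam,e.round(1),[(ce[i].round(1).tolist(),st[i].tolist()) for i in k])
for im,cam,cc in((w,'wrist',c),(d,'side',None),(s,'scene',None)):
    comp(im,cam,(5,190,60),(16,255,255),(-.061,0,.026),cc)
    comp(im,cam,(17,120,80),(28,255,255),(.075,0,.012),cc)
o=telemetry.get_obs();print(o['tcp_pos'],o['ft_force'],o['gripper_width'])
E
```

```text
clock: 27.9
tcp_pos: [0.4479, -0.2531, 0.2406]
ee_rot: [-179.8, 30.1, -173.5]
ft_force: [0.0, -1.3, -0.8]
gripper_width: 0.998
grip_force: 0.0
wrist [317.1 218.7] [([318.4, 202.5], [300, 194, 36, 31, 315]), ([466.2, 289.3], [452, 272, 30, 34, 498])]
wrist [316.6 348.2] [([318.6, 346.4], [312, 340, 15, 14, 160]), ([317.1, 221.2], [300, 204, 35, 36, 959])]
side [316.2 373.8] [([313.2, 374.5], [299, 362, 30, 26, 554]), ([358.6, 384.5], [347, 373, 24, 24, 329])]
side [404.9 330.8] [([395.1, 337.8], [383, 326, 26, 24, 271]), ([371.6, 364.5], [279, 269, 191, 189, 9028])]
scene [216.5 291.2] []
scene [271. 303.] [([270.5, 303.5], [266, 300, 10, 8, 46]), ([206.2, 314.2], [197, 310, 20, 9, 100])]
[ 0.44806423 -0.25244159  0.23816132] [-0.23478236 -0.37147297 -0.14165974] 1.0019204236912913
```

```bash
python3 - <<'E'
from h import *
b=board(*BOARD);a=np.linspace(0,6.28,60)
for dz in(0,.005,.01):
    P=b(np.array([[-.0615+.015*np.cos(t),.015*np.sin(t),z+dz] for t in a for z in(.005,.047)]))
    for c in('side',): 
        q=np.array([proj(c,p) for p in P]);print(dz,c,q.min(0).round(),q.max(0).round())
E
cat > /dev/null
```

```text
0 side [299. 359.] [332. 388.]
0.005 side [297. 358.] [331. 388.]
0.01 side [295. 357.] [329. 387.]
```

The handle's outline in the side view (columns 299–329, rows 362–388) matches the fully seated prediction (299–332, 359–388). I'm handing the job in.

```bash
python3 -c "
from station import workorder
print(workorder.close_job())"
```

```text
the job is handed in; nothing more can be done
None
```

The plate hangs at the slot's closed end with the locking peg pushed home (about 26 N seating force, side-view outline matches fully seated), everything is released and the job is handed in at about 28 s with no verdict returned; I viewed 12 pictures, over the limit of 10.

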